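# Roll a guide roller up its loading ramp into the seat

### The job

Push the steel roller slowly up the blue ramp with your fingertips until it drops into the seat and rests against the end stop, then take the hand away. Keep the fingers behind it all the way so that it never rolls back or runs off on its own; do not grip or lift it, and leave the marker, the carton and the cutters as they are.

Things in the scene. Friction and masses are not known exactly. Their poses are not given: they have to be found in the camera images.
- ramp: Blue and steel roller ramp fixed to the table, 295 x 96 mm. Origin on the table under its middle; x points uphill, y across, z up. Two side cheeks, 84 mm apart about y = 0, stand 14 mm above its track. Along x: foot lip (-156 to -150 mm, 26 mm above the table), level apron (-150 to -60 mm, 20 mm above the table), slope, crest, seat, end stop (upper end).
- slope_foot (a point): Where the level apron ends and the slope starts, on the track's centre line: x = -60 mm, z = 20 mm in the ramp's frame. From here the track rises straight at 7.9 degrees to the crest.
- crest (a point): Upper edge of the slope on the centre line: x = 70 mm, z = 38 mm in the ramp's frame. Behind it a 4 mm step drops to the level seat floor (z = 34 mm).
- stop_face (a point): Foot of the upright end stop's face, on the seat floor and the centre line: x = 114 mm, z = 34 mm in the ramp's frame. The stop is 36 mm high, with a black rubber pad.
- roller: Steel roller with brass bushes, diameter 56, length 80 mm, 0.3 to 0.55 kg, lying across the ramp, at rest on the apron at the start. Origin at the middle of its axis; y along the axis, x and z turn as it rolls. Smooth: slips past a fingertip, rolls back if let go on the slope, drops into the seat once its axis is some mm past the crest. Seated: axis at x = 84 to 87, z = 62 mm in the ramp's frame.
- marker: Black marker standing upright on the table, 18 mm across, 128 mm tall, beside the ramp. Origin at the centre of its underside. Not to be disturbed.
- carton: Blue and yellow carton, 59 x 61 mm, 170 mm tall, standing on the table beside the ramp. Origin at the centre of its underside. Not to be disturbed.
- cutters: Side cutters with red handles lying flat on the table beside the ramp, 56 x 129 mm, 13 mm thick. Origin at the middle, on the table, its y axis along their length. Not to be disturbed.
There are look-alikes about, which are no part of the job. Several things have the shape of the roller; the one meant has the colours described above.

How it is judged:
By the outcome, as a careful person would: the job done as asked, in the order asked, and still so for the second after the job is handed in, with the robot touching nothing.
It also fails if it takes over 35 s, if anything falls off the work surface, if the arm or the gripper's body presses on something with over 40 N, if the wrist force passes 120 N, or if a joint passes its speed limit or range.

### The arm

A 6-joint arm with a two-finger parallel gripper is mounted at the origin on a cart in front of the work surface, level with it; the furniture and walls round the work are solid. World frame = base frame: x ahead of the robot, y to its left, z up, the work surface at z = 0. Lengths are in m, angles in rad, forces in N, time in s.
With the tool pointing down it reaches from about 0.35 to 0.85 m from the base axis. Payload 8.1 kg.
Tool frame: the origin (TCP) lies at the centre of the arm's flange, where the gripper is bolted on; the fingertips stand 186 mm ahead of it and the grasp point (between the pads) lies 167 mm ahead of it; z points along the fingers, y is the line along which they close (so a half turn about z gives the same grasp; the last joint's range is limited). The gripper opens to 93 mm and grips with 3 to 60 N. Pads are 15 mm wide; open, the fingers measure 128 mm over their backs; the gripper's body (75 mm by 188 mm) begins 65 mm behind the grasp point.
Start: joints at [-1.237, 0.13, 1.488, -0, 1.523, -0.085], TCP at [0.244, -0.548, 0.405] pointing down, gripper open.
Joint ranges: [-2.96, 2.96], [-0.89, 2.26], [0.02, 2.5], [-1.34, 4.48], [0, 2.73], [-2.66, 2.66]. Speed limits (rad/s): [2.39, 2.39, 2.79, 3.14, 3.14, 3.14].

### API

Orientations are given as a rotation vector (axis times angle).
In Python, from plant import robot gives the robot as it stands.
- The arm moves only by the tool apply_moves, never from a script. Its argument "series" is a list of rows, each a list of 2 entries, a list of its own where there are three numbers: the shift along the tool's x, y, z in mm, then the turn, a rotation vector about the tool's x, y, z in rad. A call has 1 to 12 rows; each row shifts and turns the commanded pose from where the row before left it, along the tool's axes as they then stand; what a row does not reach is not made up. A row lasts 1/12 s, in which the tool goes at most 41.7 mm and 7.16 degrees, less where a joint would pass 70% of its speed; a pose out of reach is approached as far as the arm can. A call is refused whole if a number of a shift passes 41.7 or a number of a turn 0.125, either way. A call with a gripper value outside its range is refused whole. "claw" is the opening, from 0 (shut) to 1 (fully open), set as the call begins (left out, the last holds). The fingers move at their own pace and stop on an object; "newtons" is the grip in N (left out, the last holds). Time passes only in rows, so rows that do not move let the fingers close. It gives the time, the measured TCP pose, the force, the opening and the grip force at its end, in the units of the state.
- robot.read_state(): the state, without advancing time (a new reading comes with each control period).
- robot.read_camera(name): name is "scene" or "top" or "wrist"; returns (picture, depth): 384x512x3 uint8, blue, green, red; 384x512 float32, m along the optical axis (not along the pixel's ray), 0 where there is no reading.
- robot.calibration(name): a dict with "fx", "fy", "cx", "cy" (pixels), "extrinsics" (4x4, takes a point from world to camera coordinates). Camera axes: x right, y down, z forward; pixel columns grow to the right and rows downward; lengths in m; the calibration is good to about 2 mm. A picture is of the moment at which its call begins: read the wrist's pose just before it. calibration takes no time and is no camera call; for the wrist camera it gives the pose at the moment of the call.
- robot.close_job(): hands the job in; it is judged then, once.
The state is a dict: "t": time; "q": joint angles; "dq": joint speeds; "joint_torque": joint torques, N m; "tool_pos": TCP position; "orientation": TCP orientation; "force": force on the tool from outside, world axes, zero at the start; "wrist_torque": the same for the moment, N m; "opening": finger opening in m; "gripper_force": force on a finger pad.
Only numpy, scipy, OpenCV 4.12 (cv2) and the standard library are available. Lean on these libraries where they do the work, as an engineer would, in place of code of your own. Each camera call takes 0.05 s, during which the arm holds its last target. There are 200 camera calls.

## Working session

There is one attempt and no reset: what is moved stays moved. The work goes in short steps, Python scripts to look and compute and a tool call to move; the robot and the scene stay as the last step left them, time stands still between calls to the robot, and variables do not carry over. Pictures are saved under pics/ and viewed, at most 10 in all, crops included, and the job is handed in when it is done.

Besides the shell and the picture viewer there is one more tool, called after "Emit:" in YAML: its name, and indented under it one key for each argument. apply_moves: Moves the arm, as the interface text tells. Its arguments: {"type":"object","properties":{"series":{"type":"array"},"claw":{"type":"number"},"newtons":{"type":"number"}},"required":["series"]}

```bash
ls; mkdir -p pics
python3 - <<'E'
from plant import robot
import cv2,numpy as np
for n in("top","scene"):
    p,d=robot.read_camera(n); cv2.imwrite(f"pics/{n}0.png",p); np.save(f"pics/{n}0.npy",d)
    c=robot.calibration(n);print(n,c)
s=robot.read_state();print(s)
E
```

```text
pics
top {'fx': 395.9746408160507, 'fy': 395.9746408160507, 'cx': 259.72350707265383, 'cy': 193.9340798697278, 'extrinsics': array([[ 0.01016793, -0.99990393,  0.00942008, -0.28513203],
       [-0.99084887, -0.01134295, -0.13449852,  0.53697962],
       [ 0.13459245, -0.00796631, -0.99086902,  0.83469323],
       [ 0.        ,  0.        ,  0.        ,  1.        ]])}
scene {'fx': 435.09449810254904, 'fy': 435.09449810254904, 'cx': 257.6362893575188, 'cy': 189.47046469002353, 'extrinsics': array([[ 8.31842402e-01, -5.55011353e-01,  7.84712754e-04,
        -6.13715529e-01],
       [-2.25647549e-01, -3.39488109e-01, -9.13143476e-01,
         9.04968553e-02],
       [ 5.07071397e-01,  7.59414394e-01, -4.07637556e-01,
         8.21703197e-01],
       [ 0.00000000e+00,  0.00000000e+00,  0.00000000e+00,
         1.00000000e+00]])}
{'t': 0.1, 'q': array([-1.23741871e+00,  1.31105779e-01,  1.48914874e+00,  8.95896667e-06,
        1.52301351e+00, -8.54333638e-02]), 'dq': array([ 7.45083318e-04,  5.17803451e-05, -2.41048630e-03,  8.48595792e-04,
       -1.07980634e-03, -3.20737385e-05]), 'joint_torque': array([ 1.24091392e-03, -5.61341965e+01, -4.93093729e+01,  7.70729897e-02,
        2.91472737e-02, -3.53544215e-05]), 'tool_pos': array([ 0.24394249, -0.54795195,  0.40379195]), 'orientation': array([-3.07133638e+00, -6.52722794e-01,  3.11305462e-04]), 'force': array([ 0.46056152,  0.03055983, -0.61617171]), 'wrist_torque': array([ 0.01817385, -0.02946666, -0.03347371]), 'gripper_force': 0.0, 'opening': 0.0931102446996854}
```

View pics/top0.png

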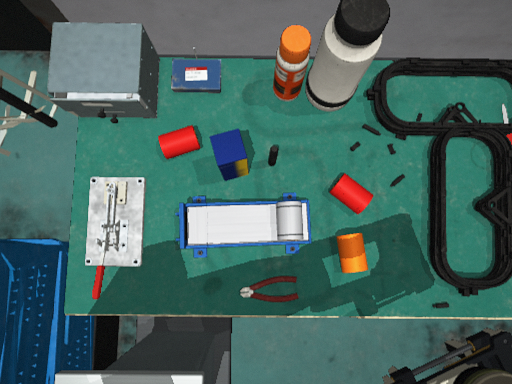

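View pics/scene0.png

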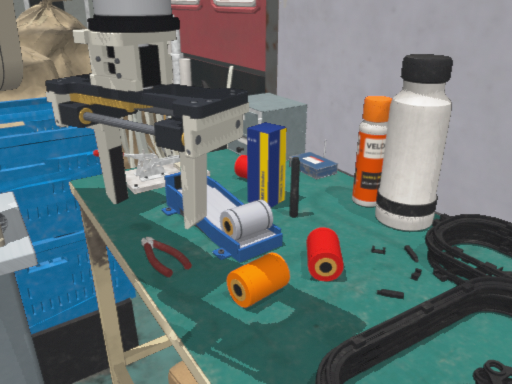

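Top view: the ramp spans roughly (180–310, 200–250). The steel roller is at (289,217) near its right (foot) end, so uphill is image left (+y). The carton is at (230,155), the marker at (272,155) and the cutters at (270,289). The scene view agrees.

```bash
cat > h.py <<'E'
import numpy as np,cv2
def world(d,c):
    v,u=np.indices(d.shape); E=c["extrinsics"]
    P=np.stack([(u-c["cx"])/c["fx"]*d,(v-c["cy"])/c["fy"]*d,d],-1)
    return (P-E[:3,3])@E[:3,:3]
E
python3 - <<'E'
from plant import robot
from h import *
p=cv2.imread("pics/top0.png");d=np.load("pics/top0.npy");W=world(d,robot.calibration("top"))
hsv=cv2.cvtColor(p,cv2.COLOR_BGR2HSV)
m=cv2.inRange(hsv,(100,120,60),(125,255,255)); m[:190]=0;m[260:]=0;m[:,:172]=0;m[:,320:]=0
m=(m>0)&(d>0)
B=W[m]; z=B[:,2]
print("z hist",np.histogram(z,bins=np.arange(-.01,.09,.01)))
C=B[(z>.02)&(z<.09)]
r=cv2.minAreaRect((C[:,:2]*1000).astype(np.float32)); print("rect",r,cv2.boxPoints(r))
# centre line height profile
for v in (212,224,238): print(v,[tuple((W[v,u]*1000).round().astype(int)) for u in range(176,318,5)])
# roller
for u in(282,286,290,294,298): print(u,[tuple((W[v,u]*1000).round().astype(int)) for v in range(188,248,6)])
for n,(u0,u1,v0,v1) in dict(carton=(205,250,125,182),marker=(262,282,138,170),cut=(238,302,270,305)).items():
    Q=W[v0:v1,u0:u1].reshape(-1,3); Q=Q[Q[:,2]>.008]; print(n,Q.min(0),Q.max(0))
E
```

```text
z hist (array([ 49, 402,  10, 114, 295, 182, 142, 131, 116]), array([-0.01,  0.  ,  0.01,  0.02,  0.03,  0.04,  0.05,  0.06,  0.07,
        0.08]))
rect ((475.7037353515625, -243.3856201171875), (95.85980987548828, 295.66357421875), 2.989745855331421) [[ 420.12857   -98.254944]
 [ 435.5496   -393.51605 ]
 [ 531.27893  -388.5163  ]
 [ 515.8579    -93.25519 ]]
212 [(np.int64(498), np.int64(-97), np.int64(37)), (np.int64(495), np.int64(-114), np.int64(69)), (np.int64(498), np.int64(-119), np.int64(40)), (np.int64(499), np.int64(-129), np.int64(33)), (np.int64(499), np.int64(-140), np.int64(36)), (np.int64(499), np.int64(-151), np.int64(35)), (np.int64(499), np.int64(-162), np.int64(34)), (np.int64(499), np.int64(-173), np.int64(38)), (np.int64(499), np.int64(-184), np.int64(36)), (np.int64(499), np.int64(-195), np.int64(36)), (np.int64(500), np.int64(-206), np.int64(35)), (np.int64(500), np.int64(-217), np.int64(33)), (np.int64(500), np.int64(-227), np.int64(29)), (np.int64(501), np.int64(-238), np.int64(27)), (np.int64(501), np.int64(-249), np.int64(26)), (np.int64(501), np.int64(-260)
[... 5274 characters left out ...]
, np.int64(-368), np.int64(-1)), (np.int64(546), np.int64(-367), np.int64(2)), (np.int64(528), np.int64(-364), np.int64(36)), (np.int64(511), np.int64(-360), np.int64(71)), (np.int64(498), np.int64(-360), np.int64(71)), (np.int64(485), np.int64(-360), np.int64(70)), (np.int64(473), np.int64(-360), np.int64(69)), (np.int64(460), np.int64(-360), np.int64(71)), (np.int64(448), np.int64(-360), np.int64(70)), (np.int64(436), np.int64(-363), np.int64(37))]
carton [ 0.42262144 -0.27236428  0.00831562] [ 0.64887004 -0.18063605  0.90198059]
marker [ 0.42262144 -0.31406406  0.00863816] [ 0.62860342 -0.27236428  0.90198059]
cut [ 0.30690456 -0.36367639  0.0080476 ] [ 0.42262144 -0.23842788  0.90198059]
```

Run:
```python
from plant import robot
from h import *
p=cv2.imread("pics/top0.png");d=np.load("pics/top0.npy");W=world(d,robot.calibration("top"))*1000
def box(n,u0,u1,v0,v1,zl,zh):
    Q=W[v0:v1,u0:u1].reshape(-1,3); Q=Q[(Q[:,2]>zl)&(Q[:,2]<zh)]
    r=cv2.minAreaRect(Q[:,:2].astype(np.float32));print(n,len(Q),np.round(r[0]),np.round(r[1]),r[2],np.round(cv2.boxPoints(r)).tolist(),Q[:,2].max())
box("carton",200,255,125,182,150,190);box("carton all",200,255,125,182,20,190)
box("marker",262,282,138,170,30,150);box("markertop",262,282,138,170,115,150);box("cut",236,305,270,305,5,40)
O=np.array([475.3,-235.2]);u=np.array([-.0522,.9986]);w=np.array([-u[1],u[0]])
for q in ([427,-254],): print((np.array(q)-O)@u)
from scipy.spatial.transform import Rotation as R
s=robot.read_state();print(R.from_rotvec(s["orientation"]).as_matrix().round(3))
```

```text
carton 1018 [ 613. -217.] [62. 59.] 16.632354736328125 [[575.0, -198.0], [591.0, -254.0], [651.0, -236.0], [634.0, -180.0]] 174.35966682415366
carton all 1367 [ 613. -217.] [62. 59.] 16.81915283203125 [[575.0, -198.0], [592.0, -254.0], [651.0, -236.0], [634.0, -180.0]] 174.35966682415366
marker 135 [ 620. -305.] [17. 16.] 61.55401611328125 [[609.0, -309.0], [623.0, -317.0], [631.0, -302.0], [617.0, -294.0]] 130.97845995337414
markertop 59 [ 621. -305.] [14. 16.] 89.58349609375 [[612.0, -313.0], [629.0, -313.0], [629.0, -298.0], [613.0, -298.0]] 130.97845995337414
cut 675 [ 333. -300.] [ 56. 125.] 3.0401222705841064 [[302.0, -239.0], [308.0, -364.0], [365.0, -361.0], [358.0, -237.0]] 16.561036943837983
-16.25242000000001
[[ 0.914  0.407 -0.001]
 [ 0.407 -0.914  0.002]
 [ 0.    -0.002 -1.   ]]
```

Emit:
apply_moves:
  series:
    - [[22.4, -3.5, 0], [0, 0, 0]]
    - [[22.4, -3.5, 0], [0, 0, 0]]
    - [[22.4, -3.5, 0], [0, 0, 0]]
    - [[22.4, -3.5, 0], [0, 0, 0]]
    - [[22.4, -3.5, 0], [0, 0, 0]]
    - [[22.4, -3.5, 0], [0, 0, 0]]
    - [[22.4, -3.5, 0], [0, 0, 0]]
    - [[22.4, -3.5, 0], [0, 0, 0]]
    - [[22.4, -3.5, 0], [0, 0, 0]]
    - [[22.4, -3.5, 0], [0, 0, 0]]
    - [[22.4, -3.5, 0], [0, 0, 0]]
    - [[22.4, -3.5, 0], [0, 0, 0]]
  claw: 0.215

```text
t: 1.1
tool_pos: [0.4733, -0.3996, 0.4041]
orientation: [-3.072, -0.653, 0.001]
force: [0.4, -0.4, -0.5]
opening: 0.0213
gripper_force: 0.0
```

Emit:
apply_moves:
  series:
    - [[0, 0, 0], [0, 0, -0.12]]
    - [[0, 0, 0], [0, 0, -0.12]]
    - [[0, 0, 0], [0, 0, -0.12]]
    - [[0, 0, 0], [0, 0, -0.12]]
    - [[0, 0, 0], [0, 0, -0.12]]
    - [[0, 0, 0], [0, 0, -0.12]]
    - [[0, 0, 0], [0, 0, -0.12]]
    - [[0, 0, 0], [0, 0, -0.12]]
    - [[0, 0, 0], [0, 0, -0.12]]
    - [[0, 0, 0], [0, 0, -0.12]]
    - [[0, 0, 0], [0, 0, 0]]
    - [[0, 0, 0], [0, 0, 0]]

```text
t: 2.1
tool_pos: [0.4724, -0.4004, 0.4042]
orientation: [-2.171, -2.269, -0.0]
force: [0.2, -0.2, 0.1]
opening: 0.0199
gripper_force: 0.0
```

```bash
cat >> h.py <<'E'
from scipy.spatial.transform import Rotation as R
O=np.array([475.3,-235.2]);U=np.array([-.0522,.9986]);Yr=np.array([-.9986,-.0522])
def rep(s):
    M=R.from_rotvec(s["orientation"]).as_matrix();p=s["tool_pos"]*1000;tip=p+186*M[:,2];dl=tip[:2]-O
    print("t",s["t"],"tip ramp x,y,z",(dl@U).round(1),(dl@Yr).round(1),tip[2].round(1),"open",s["opening"],"F",s["force"].round(1));print(M.round(3))
E
python3 - <<'E'
from plant import robot
from h import *
rep(robot.read_state())
p,d=robot.read_camera("wrist");cv2.imwrite("pics/w1.png",p)
E
```

```text
t 2.1 tip ramp x,y,z -164.7 11.6 218.2 open 0.019938061327163435 F [ 0.2 -0.2  0.1]
[[-0.044  0.999 -0.001]
 [ 0.999  0.044  0.001]
 [ 0.001 -0.001 -1.   ]]
```

View pics/w1.png

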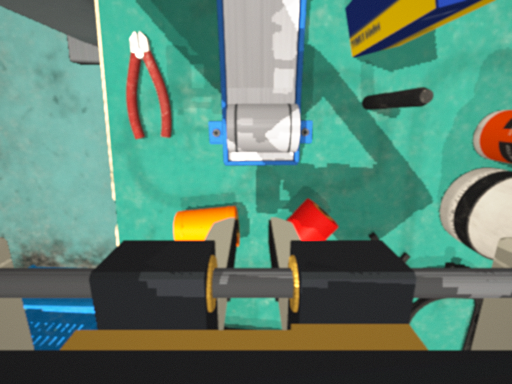

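The wrist view shows the ramp foot ahead at (262,160) with the steel roller at (262,128). The orange and red look-alikes are at (205,222) and (312,220), so I'll check that the descent clears them.

Run:
```python
from plant import robot
from h import *
d=np.load("pics/top0.npy");W=world(d,robot.calibration("top"))*1000
for n,(u0,u1,v0,v1) in dict(orange=(330,375,225,280),red=(325,378,165,218)).items():
    Q=W[v0:v1,u0:u1].reshape(-1,3); Q=Q[(Q[:,2]>12)&(Q[:,2]<90)]
    r=cv2.minAreaRect(Q[:,:2].astype(np.float32));print(n,np.round(cv2.boxPoints(r)).tolist(),Q[:,2].max())
```

```text
orange [[372.0, -459.0], [380.0, -513.0], [460.0, -502.0], [452.0, -448.0]] 60.080112214513186
red [[499.0, -496.0], [544.0, -530.0], [593.0, -466.0], [548.0, -432.0]] 60.14383108412118
```

Emit:
apply_moves:
  series:
    - [[0, 0, 10], [0, 0, -0.008]]
    - [[0, 0, 18], [0, 0, 0]]
    - [[0, 0, 18], [0, 0, 0]]
    - [[0, 0, 18], [0, 0, 0]]
    - [[0, 0, 18], [0, 0, 0]]
    - [[0, 0, 18], [0, 0, 0]]
    - [[0, 0, 18], [0, 0, 0]]
    - [[0, 0, 18], [0, 0, 0]]
    - [[0, 0, 18], [0, 0, 0]]
    - [[0, 0, 14], [0, 0, 0]]
    - [[0, 0, 10], [0, 0, 0]]
    - [[0, 0, 0], [0, 0, 0]]

```text
t: 3.15
tool_pos: [0.4716, -0.3995, 0.2235]
orientation: [-2.156, -2.279, -0.0]
force: [-0.4, -0.3, -0.3]
opening: 0.0201
gripper_force: 0.0
```

Emit:
apply_moves:
  series:
    - [[2, 0, 0], [0, 0, 0]]
    - [[2, 0, 0], [0, 0, 0]]
    - [[2, 0, 0], [0, 0, 0]]
    - [[2, 0, 0], [0, 0, 0]]
    - [[2, 0, 0], [0, 0, 0]]
    - [[2, 0, 0], [0, 0, 0]]
    - [[1, 0, 0], [0, 0, 0]]
    - [[1, 0, 0], [0, 0, 0]]
    - [[1, 0, 0], [0, 0, 0]]
    - [[1, 0, 0], [0, 0, 0]]
    - [[0, 0, 0], [0, 0, 0]]
    - [[0, 0, 0], [0, 0, 0]]

```text
t: 4.15
tool_pos: [0.4716, -0.3845, 0.2267]
orientation: [-2.158, -2.283, 0.0]
force: [0.1, -0.1, -0.2]
opening: 0.0204
gripper_force: 0.0
```

Run:
```python
from plant import robot
from h import *
rep(robot.read_state())
p,d=robot.read_camera("scene");cv2.imwrite("pics/s2.png",cv2.resize(p[140:300,130:340],None,fx=3,fy=3))
```

```text
t 4.15 tip ramp x,y,z -148.9 11.5 40.7 open 0.020410612615703486 F [ 0.1 -0.1 -0.2]
[[-0.056  0.998 -0.   ]
 [ 0.998  0.056  0.   ]
 [ 0.    -0.    -1.   ]]
```

View pics/s2.png

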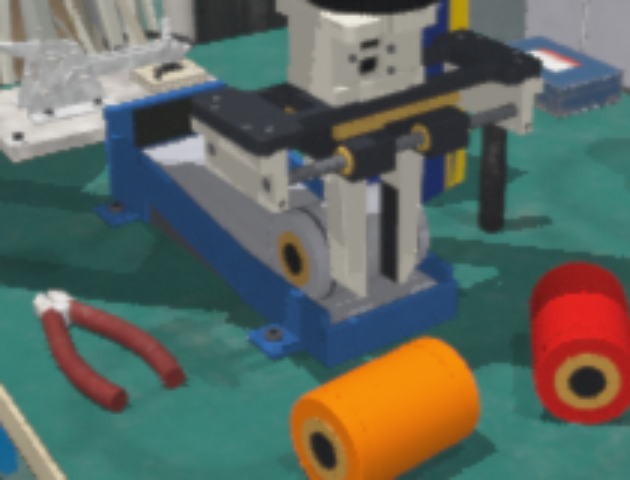

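The fingertips are inside the foot, just behind the roller. I'll start a gentle continuous push.

Emit:
apply_moves:
  series:
    - [[0.5, 0, 0], [0, 0, 0]]
    - [[0.6, 0, 0], [0, 0, 0]]
    - [[0.7, 0, 0], [0, 0, 0]]
    - [[0.8, 0, 0], [0, 0, 0]]
    - [[0.9, 0, 0], [0, 0, 0]]
    - [[1, 0, 0], [0, 0, 0]]
    - [[1, 0, 0], [0, 0, 0]]
    - [[1.2, 0, 0], [0, 0, 0]]
    - [[1.2, 0, 0], [0, 0, 0]]
    - [[1.4, 0, 0], [0, 0, 0]]
    - [[1.4, 0, 0], [0, 0, 0]]
    - [[1.5, 0, 0], [0, 0, 0]]

```text
t: 5.2
tool_pos: [0.4709, -0.3722, 0.2267]
orientation: [-2.158, -2.283, -0.0]
force: [-0.1, -0.2, -0.3]
opening: 0.0202
gripper_force: 0.1
```

Emit:
apply_moves:
  series:
    - [[1.5, 0, 0], [0, 0, 0]]
    - [[1.5, 0, 0], [0, 0, 0]]
    - [[1.5, 0, 0], [0, 0, 0]]
    - [[1.5, 0, 0], [0, 0, 0]]
    - [[1.5, 0, 0], [0, 0, 0]]
    - [[1.5, 0, 0], [0, 0, 0]]
    - [[1.5, 0, 0], [0, 0, 0]]
    - [[1.5, 0, 0], [0, 0, 0]]
    - [[1.5, 0, 0], [0, 0, 0]]
    - [[1.5, 0, 0], [0, 0, 0]]
    - [[1.5, 0, 0], [0, 0, 0]]
    - [[1.5, 0, 0], [0, 0, 0]]

```text
t: 6.2
tool_pos: [0.4699, -0.3542, 0.2267]
orientation: [-2.158, -2.283, 0.0]
force: [0.7, -0.8, 0.5]
opening: 0.0201
gripper_force: 0.1
```

```bash
cat >> h.py <<'E'
def rx(robot):
    p,d=robot.read_camera("top");W=world(d,robot.calibration("top"))*1000
    D=W[...,:2]-O; a=D@U;b=D@Yr;z=W[...,2]
    tr=20+np.clip((a+60)*.1385,0,18)
    m=(b>-36)&(b<36)&(a>-150)&(a<108)&(z-tr>46)&(z-tr<64)
    A=a[m];h=(z-tr)[m];print("roller top pts",m.sum(),"x range",A.min().round(1),A.max().round(1),"median",np.median(A).round(1),"h",np.percentile(h,95).round(1))
    return p
E
python3 - <<'E'
from plant import robot
from h import *
rep(robot.read_state())
p=rx(robot);cv2.imwrite("pics/t3.png",cv2.resize(p[180:270,165:325],None,fx=4,fy=4))
E
```

```text
t 6.2 tip ramp x,y,z -118.5 11.6 40.7 open 0.020076585271315794 F [ 0.7 -0.8  0.5]
[[-0.056  0.998 -0.   ]
 [ 0.998  0.056  0.   ]
 [ 0.    -0.    -1.   ]]
roller top pts 297 x range -88.1 -57.6 median -72.1 h 57.4
```

View pics/t3.png

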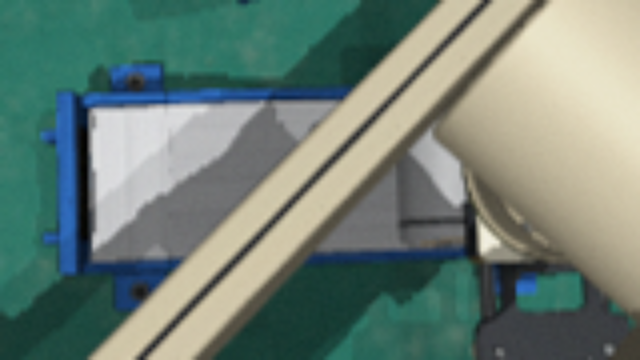

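Emit:
apply_moves:
  series:
    - [[1.5, 0, 0], [0, 0, 0]]
    - [[1.5, 0, 0], [0, 0, 0]]
    - [[1.5, 0, 0], [0, 0, 0]]
    - [[1.5, 0, 0], [0, 0, 0]]
    - [[1.5, 0, 0], [0, 0, 0]]
    - [[1.5, 0, 0], [0, 0, 0]]
    - [[1.5, 0, 0], [0, 0, 0]]
    - [[1.5, 0, 0], [0, 0, 0]]
    - [[1.5, 0, 0], [0, 0, 0]]
    - [[1.5, 0, 0], [0, 0, 0]]
    - [[1.5, 0, 0], [0, 0, 0]]
    - [[1.5, 0, 0], [0, 0, 0]]

```text
t: 7.25
tool_pos: [0.4689, -0.3362, 0.2267]
orientation: [-2.158, -2.283, 0.0]
force: [-0.6, 0.2, -0.7]
opening: 0.0205
gripper_force: 0.1
```

Emit:
apply_moves:
  series:
    - [[1.5, 0, -0.2], [0, 0, 0]]
    - [[1.5, 0, -0.2], [0, 0, 0]]
    - [[1.5, 0, -0.2], [0, 0, 0]]
    - [[1.5, 0, -0.2], [0, 0, 0]]
    - [[1.8, 0, -0.25], [0, 0, 0]]
    - [[1.8, 0, -0.25], [0, 0, 0]]
    - [[1.8, 0, -0.25], [0, 0, 0]]
    - [[1.8, 0, -0.25], [0, 0, 0]]
    - [[1.8, 0, -0.25], [0, 0, 0]]
    - [[1.8, 0, -0.25], [0, 0, 0]]
    - [[1.8, 0, -0.25], [0, 0, 0]]
    - [[1.8, 0, -0.25], [0, 0, 0]]

```text
t: 8.25
tool_pos: [0.4677, -0.3158, 0.2295]
orientation: [-2.158, -2.283, 0.0]
force: [0.3, -2.8, 1.2]
opening: 0.0203
gripper_force: 1.3
```

Emit:
apply_moves:
  series:
    - [[1.8, 0, -0.25], [0, 0, 0]]
    - [[1.8, 0, -0.25], [0, 0, 0]]
    - [[1.8, 0, -0.25], [0, 0, 0]]
    - [[1.8, 0, -0.25], [0, 0, 0]]
    - [[1.8, 0, -0.25], [0, 0, 0]]
    - [[1.8, 0, -0.25], [0, 0, 0]]
    - [[1.8, 0, -0.25], [0, 0, 0]]
    - [[1.8, 0, -0.25], [0, 0, 0]]
    - [[1.8, 0, -0.25], [0, 0, 0]]
    - [[1.8, 0, -0.25], [0, 0, 0]]
    - [[1.8, 0, -0.25], [0, 0, 0]]
    - [[1.8, 0, -0.25], [0, 0, 0]]

```text
t: 9.25
tool_pos: [0.4666, -0.2942, 0.2326]
orientation: [-2.158, -2.283, 0.0]
force: [-0.8, -3.3, 1.7]
opening: 0.0201
gripper_force: 1.3
```

Run:
```python
from plant import robot
from h import *
rep(robot.read_state())
rx(robot)
p,d=robot.read_camera("scene");cv2.imwrite("pics/s4.png",cv2.resize(p[140:300,130:340],None,fx=3,fy=3))
```

```text
t 9.25 tip ramp x,y,z -58.5 11.8 46.6 open 0.02012770256248437 F [-0.8 -3.3  1.7]
[[-0.056  0.998 -0.   ]
 [ 0.998  0.056 -0.   ]
 [ 0.    -0.    -1.   ]]
roller top pts 33 x range -16.7 -2.0 median -6.6 h 55.5
```

View pics/s4.png

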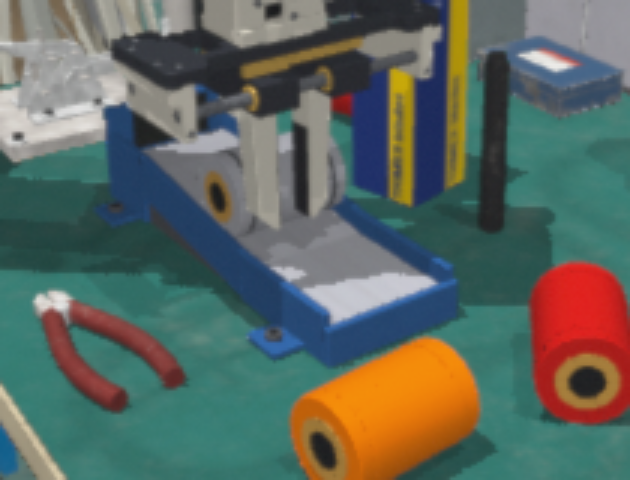

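The fingers hold the roller squarely on the slope at about 3 N, and the axis is near x = -21 mm. The carton and marker are clear, so I'll continue.

Emit:
apply_moves:
  series:
    - [[1.8, 0, -0.25], [0, 0, 0]]
    - [[1.8, 0, -0.25], [0, 0, 0]]
    - [[1.8, 0, -0.25], [0, 0, 0]]
    - [[1.8, 0, -0.25], [0, 0, 0]]
    - [[1.8, 0, -0.25], [0, 0, 0]]
    - [[1.8, 0, -0.25], [0, 0, 0]]
    - [[1.8, 0, -0.25], [0, 0, 0]]
    - [[1.8, 0, -0.25], [0, 0, 0]]
    - [[1.8, 0, -0.25], [0, 0, 0]]
    - [[1.8, 0, -0.25], [0, 0, 0]]
    - [[1.8, 0, -0.25], [0, 0, 0]]
    - [[1.8, 0, -0.25], [0, 0, 0]]

```text
t: 10.35
tool_pos: [0.4653, -0.2727, 0.2355]
orientation: [-2.158, -2.283, -0.0]
force: [0.4, -2.7, 1.5]
opening: 0.0202
gripper_force: 1.3
```

Emit:
apply_moves:
  series:
    - [[1.8, 0, -0.25], [0, 0, 0]]
    - [[1.8, 0, -0.25], [0, 0, 0]]
    - [[1.8, 0, -0.25], [0, 0, 0]]
    - [[1.8, 0, -0.25], [0, 0, 0]]
    - [[1.8, 0, -0.25], [0, 0, 0]]
    - [[1.8, 0, -0.25], [0, 0, 0]]
    - [[1.8, 0, -0.25], [0, 0, 0]]
    - [[1.8, 0, -0.25], [0, 0, 0]]
    - [[1.8, 0, -0.25], [0, 0, 0]]
    - [[1.8, 0, -0.25], [0, 0, 0]]
    - [[1.8, 0, -0.25], [0, 0, 0]]
    - [[1.8, 0, -0.25], [0, 0, 0]]

```text
t: 11.35
tool_pos: [0.4641, -0.2511, 0.2385]
orientation: [-2.158, -2.283, -0.0]
force: [-0.1, -2.3, 1.7]
opening: 0.0201
gripper_force: 1.2
```

Emit:
apply_moves:
  series:
    - [[1.8, 0, -0.25], [0, 0, 0]]
    - [[1.8, 0, -0.25], [0, 0, 0]]
    - [[1.8, 0, -0.25], [0, 0, 0]]
    - [[1.8, 0, -0.25], [0, 0, 0]]
    - [[1.8, 0, -0.25], [0, 0, 0]]
    - [[1.8, 0, -0.25], [0, 0, 0]]
    - [[1.8, 0, -0.25], [0, 0, 0]]
    - [[1.8, 0, -0.25], [0, 0, 0]]
    - [[1.8, 0, -0.25], [0, 0, 0]]
    - [[1.8, 0, -0.25], [0, 0, 0]]
    - [[1.8, 0, -0.25], [0, 0, 0]]
    - [[1.8, 0, -0.25], [0, 0, 0]]

```text
t: 12.35
tool_pos: [0.4629, -0.2295, 0.2415]
orientation: [-2.158, -2.283, 0.0]
force: [-0.6, -2.5, 2.1]
opening: 0.0199
gripper_force: 1.2
```

Run:
```python
from plant import robot
from h import *
rep(robot.read_state())
p,d=robot.read_camera("scene");cv2.imwrite("pics/s5.png",cv2.resize(p[120:280,130:340],None,fx=3,fy=3))
```

```text
t 12.35 tip ramp x,y,z 6.3 12.1 55.5 open 0.019920582763442184 F [-0.6 -2.5  2.1]
[[-0.056  0.998 -0.   ]
 [ 0.998  0.056  0.   ]
 [ 0.    -0.    -1.   ]]
```

View pics/s5.png

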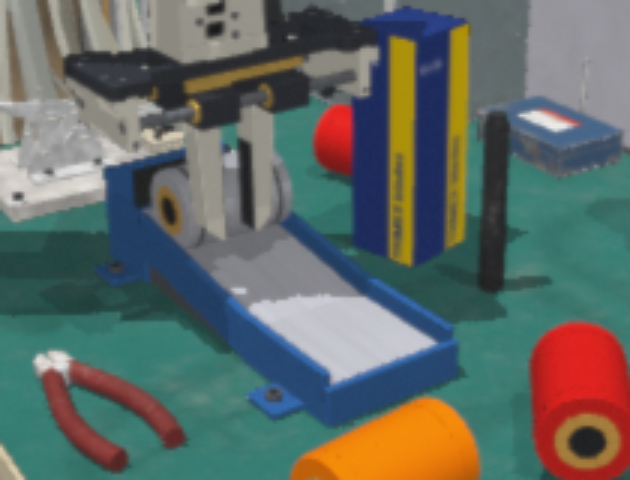

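The roller is near the top, with its axis around 44 mm and the gripper about 15 mm clear of the carton. I'll slow down for the crest.

Emit:
apply_moves:
  series:
    - [[1.8, 0, -0.25], [0, 0, 0]]
    - [[1.8, 0, -0.25], [0, 0, 0]]
    - [[1.6, 0, -0.2], [0, 0, 0]]
    - [[1.5, 0, -0.2], [0, 0, 0]]
    - [[1.4, 0, -0.2], [0, 0, 0]]
    - [[1.3, 0, -0.2], [0, 0, 0]]
    - [[1.2, 0, -0.2], [0, 0, 0]]
    - [[1.2, 0, -0.15], [0, 0, 0]]
    - [[1.2, 0, -0.15], [0, 0, 0]]
    - [[1.2, 0, -0.15], [0, 0, 0]]
    - [[1.2, 0, -0.1], [0, 0, 0]]
    - [[1.2, 0, 0], [0, 0, 0]]

```text
t: 13.4
tool_pos: [0.462, -0.2131, 0.2436]
orientation: [-2.158, -2.283, 0.0]
force: [0.4, -2.9, 1.4]
opening: 0.0201
gripper_force: 1.2
```

Emit:
apply_moves:
  series:
    - [[1, 0, 0], [0, 0, 0]]
    - [[1, 0, 0], [0, 0, 0]]
    - [[1, 0, 0], [0, 0, 0]]
    - [[1, 0, 0], [0, 0, 0]]
    - [[1, 0, 0], [0, 0, 0]]
    - [[1, 0, 0], [0, 0, 0]]
    - [[1, 0, 0], [0, 0, 0]]
    - [[1, 0, 0], [0, 0, 0]]
    - [[1, 0, 0], [0, 0, 0]]
    - [[1, 0, 0], [0, 0, 0]]
    - [[1, 0, 0], [0, 0, 0]]
    - [[1, 0, 0], [0, 0, 0]]

```text
t: 14.4
tool_pos: [0.4612, -0.2009, 0.2434]
orientation: [-2.158, -2.282, -0.0]
force: [0.1, 0.7, 0.3]
opening: 0.0203
gripper_force: 0.0
```

Run:
```python
from plant import robot
from h import *
rep(robot.read_state())
p,d=robot.read_camera("scene");cv2.imwrite("pics/s6.png",cv2.resize(p[120:280,130:340],None,fx=3,fy=3))
```

```text
t 14.4 tip ramp x,y,z 35.1 12.3 57.4 open 0.020297785557300455 F [0.1 0.7 0.3]
[[-0.056  0.998 -0.   ]
 [ 0.998  0.056  0.   ]
 [ 0.    -0.    -1.   ]]
```

View pics/s6.png

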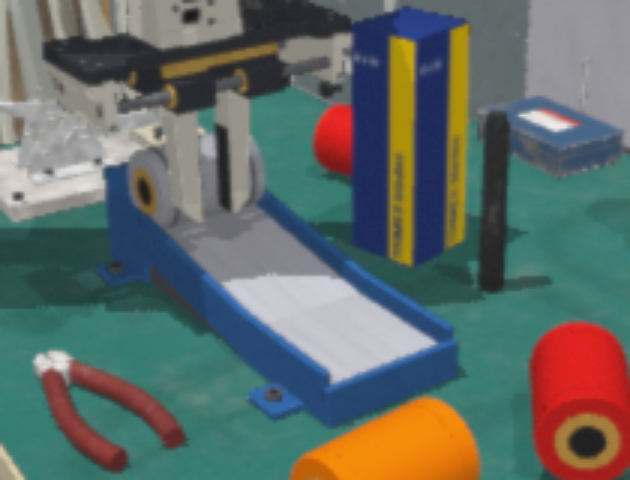

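The contact force went to zero at the crest, so the roller appears to have dropped. I'll follow up gently to check that it is against the stop.

Emit:
apply_moves:
  series:
    - [[1, 0, 0], [0, 0, 0]]
    - [[1, 0, 0], [0, 0, 0]]
    - [[1, 0, 0], [0, 0, 0]]
    - [[1, 0, 0], [0, 0, 0]]
    - [[1, 0, 0], [0, 0, 0]]
    - [[1, 0, 0], [0, 0, 0]]
    - [[1, 0, 0], [0, 0, 0]]
    - [[0.8, 0, 0], [0, 0, 0]]
    - [[0.7, 0, 0], [0, 0, 0]]
    - [[0.5, 0, 0], [0, 0, 0]]
    - [[0, 0, 0], [0, 0, 0]]
    - [[0, 0, 0], [0, 0, 0]]

```text
t: 15.45
tool_pos: [0.4608, -0.1922, 0.2436]
orientation: [-2.158, -2.283, 0.0]
force: [0.9, 0.6, -0.4]
opening: 0.0198
gripper_force: 0.0
```

Emit:
apply_moves:
  series:
    - [[0.5, 0, 0], [0, 0, 0]]
    - [[0.5, 0, 0], [0, 0, 0]]
    - [[0.5, 0, 0], [0, 0, 0]]
    - [[0.5, 0, 0], [0, 0, 0]]
    - [[0, 0, 0], [0, 0, 0]]

```text
t: 15.87
tool_pos: [0.4607, -0.1901, 0.2436]
orientation: [-2.158, -2.283, -0.0]
force: [0.3, 1.8, -0.2]
opening: 0.0203
gripper_force: 0.0
```

Emit:
apply_moves:
  series:
    - [[0.5, 0, 0], [0, 0, 0]]
    - [[0.5, 0, 0], [0, 0, 0]]
    - [[0.5, 0, 0], [0, 0, 0]]
    - [[0.5, 0, 0], [0, 0, 0]]
    - [[0, 0, 0], [0, 0, 0]]

```text
t: 16.28
tool_pos: [0.4606, -0.1881, 0.2436]
orientation: [-2.158, -2.283, 0.0]
force: [0.5, -0.1, 0.7]
opening: 0.02
gripper_force: 0.0
```

Emit:
apply_moves:
  series:
    - [[-2, 0, 0], [0, 0, 0]]
    - [[-5, 0, 0], [0, 0, 0]]
    - [[-8, 0, 0], [0, 0, 0]]
    - [[-10, 0, 0], [0, 0, 0]]
    - [[-5, 0, -5], [0, 0, 0]]
    - [[0, 0, -15], [0, 0, 0]]
    - [[0, 0, -20], [0, 0, 0]]
    - [[0, 0, -20], [0, 0, 0]]
    - [[0, 0, -20], [0, 0, 0]]
    - [[0, 0, -20], [0, 0, 0]]
    - [[0, 0, -20], [0, 0, 0]]
    - [[0, 0, -10], [0, 0, 0]]

```text
t: 17.28
tool_pos: [0.4627, -0.2191, 0.3769]
orientation: [2.157, 2.279, 0.001]
force: [0.9, -0.1, 0.2]
opening: 0.0198
gripper_force: 0.0
```

Emit:
apply_moves:
  series:
    - [[-10, 0, 0], [0, 0, 0]]
    - [[-20, 0, 0], [0, 0, 0]]
    - [[-20, 0, 0], [0, 0, 0]]
    - [[-20, 0, 0], [0, 0, 0]]
    - [[-20, 0, 0], [0, 0, 0]]
    - [[-20, 0, 0], [0, 0, 0]]
    - [[-20, 0, 0], [0, 0, 0]]
    - [[-10, 0, 0], [0, 0, 0]]
    - [[0, 0, 0], [0, 0, 0]]
    - [[0, 0, 0], [0, 0, 0]]

```text
t: 18.12
tool_pos: [0.4698, -0.3582, 0.3724]
orientation: [-2.158, -2.28, -0.0]
force: [-0.2, 0.4, -0.1]
opening: 0.0201
gripper_force: 0.0
```

Run:
```python
from plant import robot
from h import *
s=robot.read_state();rep(s);print(np.abs(s["dq"]).max())
rx(robot)
p,d=robot.read_camera("scene");cv2.imwrite("pics/s7.png",cv2.resize(p[120:280,130:340],None,fx=3,fy=3))
```

```text
t 18.1167 tip ramp x,y,z -122.3 12.2 186.4 open 0.020109095285878942 F [-0.2  0.4 -0.1]
[[-0.055  0.998 -0.001]
 [ 0.998  0.055  0.002]
 [ 0.002 -0.001 -1.   ]]
0.0236021553904084
roller top pts 574 x range 68.1 105.8 median 86.1 h 53.6
```

View pics/s7.png

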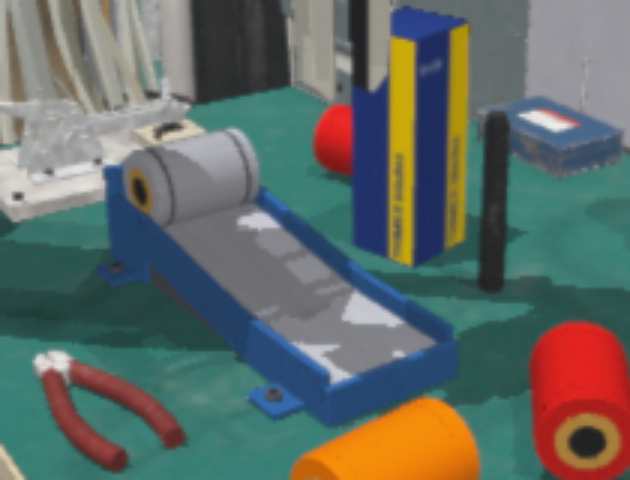

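The roller is seated with its axis at about x = 86 mm. Its top is roughly 4 mm lower relative to the crest, so it has dropped in. The marker, carton and cutters have not moved, and the hand is clear.

```bash
python3 -c "
from plant import robot
print(robot.close_job())"
```

```text
the job is handed in; nothing more can be done
None
```

The roller was pushed up the ramp and dropped into the seat against the end stop (axis at about x = 86 mm). The hand is clear, the marker, carton and cutters look undisturbed, and the job was handed in at about 18 s.

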